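# Fasten the bag sealer's lid and refit its timer knob

### The job

The bag sealer's fuse has been changed and its lid is shut again: first swing the hasp right down over the staple on the lid. Then pick up the loose timer knob from the counter, turn it so that the flat in its bore matches the flat on the D-shaped timer shaft, push it fully home on the shaft, and press knob and shaft all the way in against the spring (the test position). Finish like that, with the hand still on the knob and holding it pressed right in, the hasp still down; leave everything else on the counter where it is.

Things in the scene. Friction and masses are not known exactly. Their poses are not given: they have to be found in the camera images.
- sealer: bench bag sealer, fixed: grey sheet-metal control box towards the robot, sealing jaws behind. Origin on the counter under the box's centre; x axis towards the jaws, y left, z up. Box 200 (x) x 300 (y) mm, flat top 90 mm above the counter: the front 42 mm is a fixed deck, the rest the lid, already shut, hinged at its far edge. Jaws from x = +125 mm on, up to 150 mm above the counter.
- hasp_hinge (a point): middle of the hasp's hinge pin, on the deck, 94.5 mm above the counter, at x = -72, y = +70 mm in the sealer's frame. The point's frame turns with the hasp: x runs along the strap to its tip, y along the pin. The hasp is a flat steel strap 34 mm wide, 78 mm long, 3 mm thick, with a 26 x 9 mm slot from 34 to 60 mm from the pin; nearer the pin it is solid.
- hasp_tip (a point): point on the strap's middle, 72 mm from the pin, 6 mm short of its very end.
- staple (a point): foot of the staple: a steel wire loop 17 mm high standing on the lid, 47 mm from the hasp's pin; with the hasp down it stands up through the slot.
- hasp (a joint): angle of the hasp, rad: 0 = folded down flat on the lid over the staple, pi/2 = upright; starts at 1.75 to 2.2, leaning back towards the robot (stop at 2.35). The hinge is stiff (0.025 N m): it stays where it is left and takes about 1 N to swing. Pushed from the robot's side it goes over the top and down onto the lid.
- knob_mid (a point): centre of the loose black timer knob, half-way up, 19 mm above its underside; starts upright on the counter, z up. 38 mm high: a round skirt 44 mm across and 16 mm high, on it a bar grip 14 mm thick and 22 mm high along the knob's x axis, from -20 mm to a narrow pointer nose at +26 mm (thin white line on top at that end). 0.04 to 0.085 kg.
- knob_bore (a point): mouth of the knob's D-shaped bore, centre of its underside: 14 mm deep, 15 mm across, its flat 2 mm from the axis on the pointer's side (the knob's +x).
- shaft_tip (a point): centre of the end face of the upright steel timer shaft, 20 mm above the lid, at x = +20, y = -75 mm in the sealer's frame. D-shaped: 14 mm across, a deep flat 1.5 mm from the axis, end chamfered 1.6 mm. x axis points out of the flat, z up. Knob fully home: bore's end on the shaft's end, knob_mid 5 mm above shaft_tip, x axes alike, skirt 6 mm clear of the lid (2 mm when pushed in).
- timer_shaft (a joint): how far the shaft is turned, rad, anticlockwise from above; 0 = flat towards the jaws. It starts within 0.6 of that either way, is stiff (0.06 N m), and may turn a little.
- timer_push (a joint): how far the shaft is pushed in, m: 0 = out, 0.004 = fully in. A spring pushes it out, with 3.3 N at first and 8 N when fully in, so it stays in only while it is pressed.
- screwdriver: bystander, to be left where it is: screwdriver lying on the counter, about 200 mm long.
- tin_lid: bystander, to be left where it is: round pressed metal tin lid lying hollow side up, 72 mm across, 16 mm high; origin at the centre of its underside.
- tea_tin: bystander, to be left where it is: round metal tea tin with a paper band, 76 mm across, 90 mm high; origin under its centre.
- mug: bystander, to be left where it is: white mug, 80 mm across, 88 mm high; origin under its centre.
- tape_roll: bystander, to be left where it is: nearly used-up roll of paper tape lying flat, 90 mm across, 24 mm high; origin under its centre.
- scoop: bystander, to be left where it is: small metal tea scoop, 52 mm cup with a 90 mm handle, 28 mm high; origin under the centre of the cup.
- carton: bystander, to be left where it is: small cardboard carton 75 x 110 x 60 mm; origin under its centre.

How it is judged:
By the outcome, as a careful person would: the job done as asked, in the order asked, and still so for the second after the job is handed in, while the arm keeps its last pose, push and grip.
It also fails if it takes over 54 s, if anything falls off the work surface, if the arm or the gripper's body presses on something with over 40 N, if the wrist force passes 120 N, or if a joint passes its speed limit or range.

### The arm

A 6-joint arm with a two-finger parallel gripper is mounted at the origin on the work surface. World frame = base frame: x ahead of the robot, y to its left, z up, the work surface at z = 0. Lengths are in m, angles in rad, forces in N, time in s.
With the tool pointing down it reaches from about 0.35 to 0.8 m from the base axis. Payload 7.3 kg.
Tool frame: the origin (TCP) lies between the finger pads; the fingertips stand 25 mm ahead of it and the grasp point (between the pads) lies 6 mm ahead of it (r.tip_extent is the distance from the TCP to the fingertips, in m); z points along the fingers, y is the direction in which the jaws open and shut (so a half turn about z gives the same grasp; the last joint's range is limited). The gripper opens to 85 mm and grips with 20 to 120 N. Pads are 22 mm wide; open, the fingers measure 114 mm over their backs; the gripper's body (76 mm by 85 mm) begins 54 mm behind the grasp point. The pads swing forward as they close: fully open they stand 13 mm farther back than shut.
Start: joints at [1.039, 0.342, 1.524, -0, 1.275, -0.146], TCP at [0.198, 0.486, 0.256] pointing down, gripper open.
Joint ranges: [-2.53, 2.53], [-0.77, 2.02], [0.04, 2.7], [-1, 4.14], [0.28, 2.66], [-3.11, 3.11]. Speed limits (rad/s): [2.57, 2.57, 3.14, 3.14, 3.14, 3.14].

### API

Orientations are given as a unit quaternion [x, y, z, w].
In Python, from workcell import r, command_gripper, optics gives the robot as it stands. The module is installed in compiled form; this text tells all that it offers. Calls block until the motion is done:
- r.reach(position, orientation): joint-space move of the TCP to a pose.
- r.move_straight(position, orientation=None, speed=0.15, max_force=None): straight line of the TCP; orientation=None keeps the orientation; speed is the mean speed in m/s. With max_force (N) it stops when the force on the tool has changed by that much, and returns True; else False.
- r.movej(angles): joint-space move.
- command_gripper(opening, force=None): finger opening in m; force is the grip in N (None keeps the last); returns when the fingers have stopped.
- r.hold(seconds).
- r.solve_ik(position, orientation): joint angles nearest the present ones, or None.
- r.read_state(): the state.
- optics.get_image(name): name is "scene" or "top" or "wrist"; returns (picture, depth): 400x640x3 uint8, red, green, blue; 400x640 float32, m along the optical axis (not along the pixel's ray), 0 where there is no reading.
- optics.camera_model(name): a dict with "K" (3x3 intrinsics, pixels), "R" (3x3) and "t" (3): a world point X has camera coordinates R X + t; the wrist camera has in their place "tool_from_camera" (4x4, takes a point from camera to tool coordinates, whose origin is the TCP and whose axes are the flange's). Camera axes: x right, y down, z forward; pixel columns grow to the right and rows downward; lengths in m; the calibration is good to about 2 mm. A picture is of the moment at which its call begins: read the wrist's pose just before it. camera_model takes no time and is no camera call.
A pose or a line that the arm cannot do raises r.PlanningError and nothing moves.
- r.finish_job(): hands the job in, once; it reports no verdict.
The state is a dict: "time_s": time; "joint_positions": joint angles; "dq": joint speeds; "tau": joint torques, N m; "eef_pos": TCP position; "eef_rot": TCP orientation; "contact_force": force on the tool from outside, world axes, zero at the start; "torque": the same for the moment, N m; "grip_width": finger opening in m.
Only numpy, scipy, OpenCV 4.12 (cv2) and the standard library are available. Lean on these libraries where they do the work, as an engineer would, in place of code of your own. Each camera call takes 0.05 s, during which the arm holds its last target.

## Working session

There is one attempt and no reset: what is moved stays moved. The work goes in short steps, each a Python script; the robot and the scene stay as the last script left them, time stands still between calls to the robot, and variables do not carry over. Pictures are saved under pics/ and viewed, and the job is handed in when it is done.

```bash
mkdir -p pics; ls; python3 - <<'E'
from workcell import r, command_gripper, optics
import cv2, numpy as np
for n in ["scene","top","wrist"]:
    s=r.read_state()
    im,d=optics.get_image(n)
    cv2.imwrite(f"pics/{n}0.png",im[:,:,::-1]); np.savez(f"pics/{n}0.npz",im=im,d=d)
    m=optics.camera_model(n); print(n,{k:np.round(v,4).tolist() for k,v in m.items()})
print(s['time_s'],s['eef_pos'],s['eef_rot'],r.tip_extent)
E
```

```text
pics
scene {'K': [[450.9429, 0.0, 319.3868], [0.0, 450.9429, 205.6332], [0.0, 0.0, 1.0]], 'R': [[-0.6989, 0.715, -0.0175], [0.5762, 0.5484, -0.606], [-0.4237, -0.4337, -0.7952]], 't': [0.375, -0.2132, 1.6053]}
top {'K': [[361.2018, 0.0, 316.1082], [0.0, 361.2018, 196.9571], [0.0, 0.0, 1.0]], 'R': [[0.0077, -0.9999, 0.0065], [-0.9864, -0.0086, -0.1639], [0.1639, -0.0052, -0.9865]], 't': [-0.0332, 0.4958, 0.9785]}
wrist {'K': [[355.6945, 0.0, 316.5821], [0.0, 355.6945, 204.6059], [0.0, 0.0, 1.0]], 'tool_from_camera': [[-0.0004, -0.9533, -0.3019, 0.0771], [1.0, -0.001, 0.0016, 0.0002], [-0.0018, -0.3019, 0.9533, -0.1166], [0.0, 0.0, 0.0, 1.0]]}
0.1 [0.19737659 0.48614667 0.25569052] [ 1.91717477e-01  9.81449917e-01 -6.42933386e-04 -2.34919912e-04] 0.025
```

View pics/scene0.png

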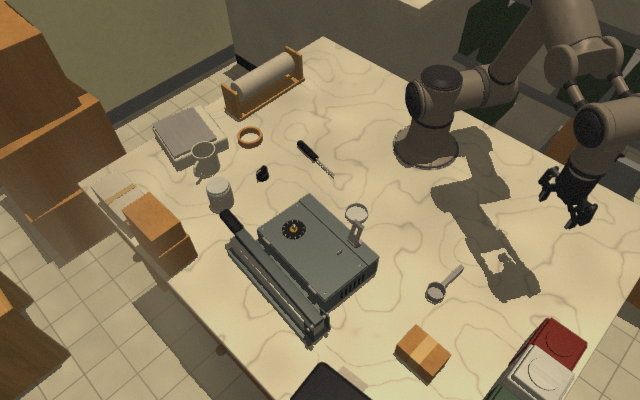

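View pics/top0.png

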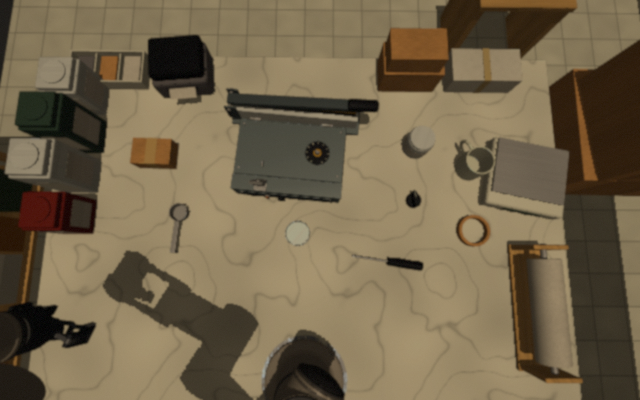

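View pics/wrist0.png

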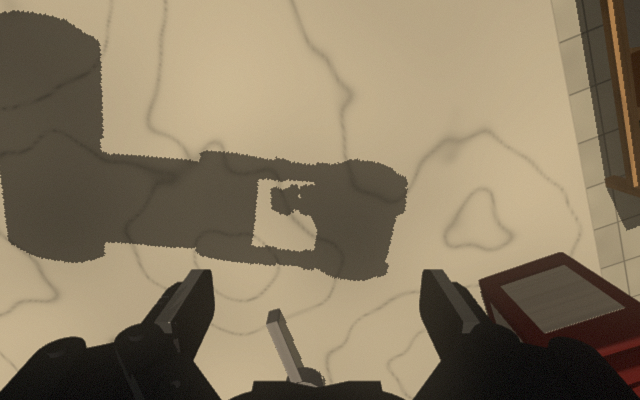

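The top view shows the sealer box (235–345, 120–200), the timer dial at (317,152), the hasp at about (260,187), the knob at (413,199) and the tin lid at (297,233) in front of the box. Next I measure these.

```bash
cat > h.py <<'E'
import numpy as np, cv2
from scipy.spatial.transform import Rotation as Ro
def cloud(m,d):
    K=m['K'];v,u=np.mgrid[0:400,0:640]
    c=np.stack([(u-K[0,2])/K[0,0]*d,(v-K[1,2])/K[1,1]*d,d],-1)
    return c
def world(m,d,s=None):
    c=cloud(m,d)
    if 'R' in m: return (c-np.array(m['t']))@np.array(m['R'])
    T=np.array(m['tool_from_camera']); t=c@T[:3,:3].T+T[:3,3]
    return t@Ro.from_quat(s['eef_rot']).as_matrix().T+np.array(s['eef_pos'])
def ray(m,u,v,z,s=None):
    K=m['K'];c=np.array([(u-K[0,2])/K[0,0],(v-K[1,2])/K[1,1],1.])
    if 'R' in m:
        R=np.array(m['R']);o=-R.T@np.array(m['t']);w=R.T@c
    else:
        T=np.array(m['tool_from_camera']);Rt=Ro.from_quat(s['eef_rot']).as_matrix()
        o=Rt@T[:3,3]+np.array(s['eef_pos']);w=Rt@T[:3,:3]@c
    return o+w*(z-o[2])/w[2]
def down(psi):  # tool z down; tool y (jaw axis) along world heading psi
    y=np.array([np.cos(psi),np.sin(psi),0]);z=np.array([0,0,-1.]);x=np.cross(y,z)
    return Ro.from_matrix(np.stack([x,y,z],1)).as_quat()
E
python3 - <<'E'
from workcell import optics
from h import *
m=optics.camera_model('top');f=np.load('pics/top0.npz');im,d=f['im'],f['d']
W=world(m,d)
z=W[...,2]
mask=((np.abs(z-0.09)<0.008)).astype(np.uint8); mask[:, :225]=0;mask[:,350:]=0;mask[:110]=0;mask[210:]=0
cs,_=cv2.findContours(mask,0,2);c=max(cs,key=cv2.contourArea)
P=np.array([ray(m,u,v,0.09)[:2] for u,v in c[:,0].astype(float)]).astype(np.float32)
print(cv2.minAreaRect(P), cv2.boxPoints(cv2.minAreaRect(P)))
for (u,v,zz) in [(413,199,.03),(317,152,.09),(297,233,.016)]: print(ray(m,u,v,zz),W[v,u])
for n,(x,y,w,h),k in [('top',(225,110,220,150),3.6),('scene',(230,150,160,150),4)]:
    im=np.load(f'pics/{n}0.npz')['im'][y:y+h,x:x+w,::-1]
    cv2.imwrite(f'pics/{n}_z.png',cv2.resize(im,None,fx=k,fy=k,interpolation=cv2.INTER_CUBIC))
E
```

```text
((0.6010453701019287, 0.045006245374679565), (0.299100786447525, 0.20784978568553925), 85.1310043334961) [[ 0.484802   -0.09518356]
 [ 0.6919017  -0.11282539]
 [ 0.71728873  0.18519604]
 [ 0.51018906  0.20283788]]
[ 0.49440972 -0.30588391  0.03      ] [ 0.49475222 -0.30646788  0.02789514]
[ 0.61289666 -0.0303167   0.09      ] [ 0.60750865 -0.03019332  0.10815521]
[0.39582441 0.02433652 0.016     ] [0.39673903 0.02499533 0.00189823]
```

View pics/top_z.png

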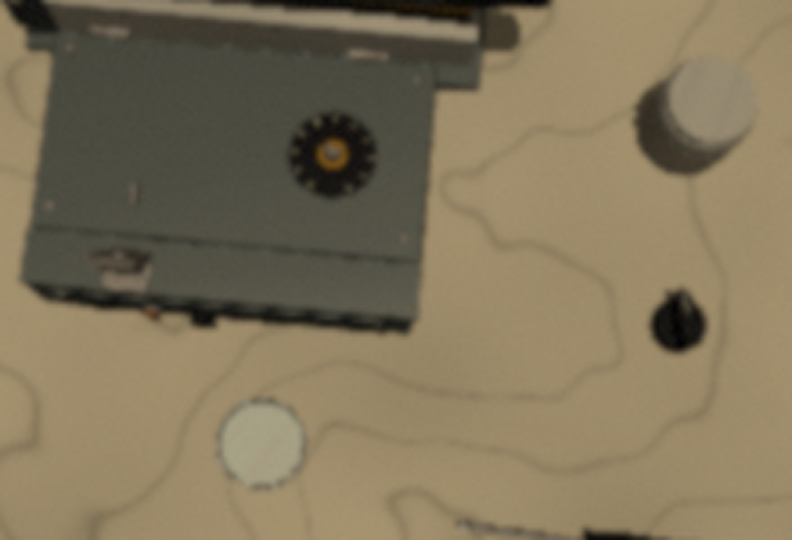

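View pics/scene_z.png

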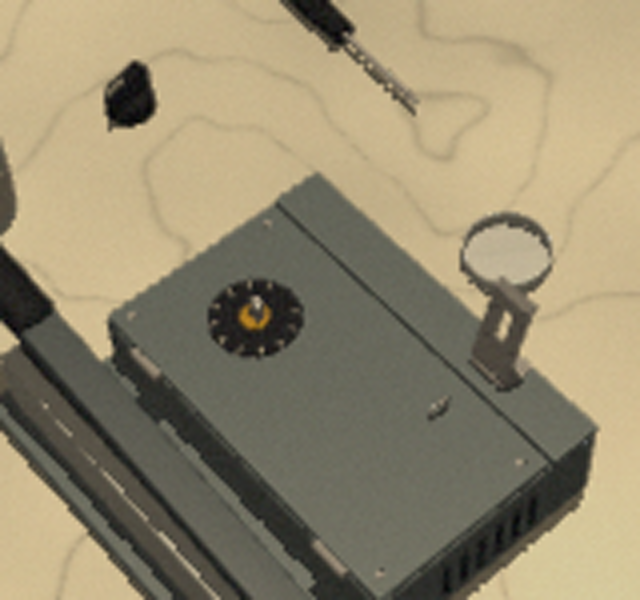

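```bash
python3 - <<'E'
from workcell import r, command_gripper, optics
from h import *
r.reach([0.53,0.02,0.30],down(np.pi/2))
s=r.read_state(); im,d=optics.get_image('wrist')
import pickle; pickle.dump((s,im,d),open('pics/w1.pkl','wb'))
cv2.imwrite('pics/w1.png',im[:,:,::-1]); print(s['time_s'],s['joint_positions'],s['eef_pos'])
E
```

```text
2.2167 [-1.05533659e-01  3.21515588e-01  1.43196028e+00  2.44833152e-04
  1.38820655e+00 -1.67727497e+00] [0.52990751 0.02076566 0.29997473]
```

View pics/w1.png

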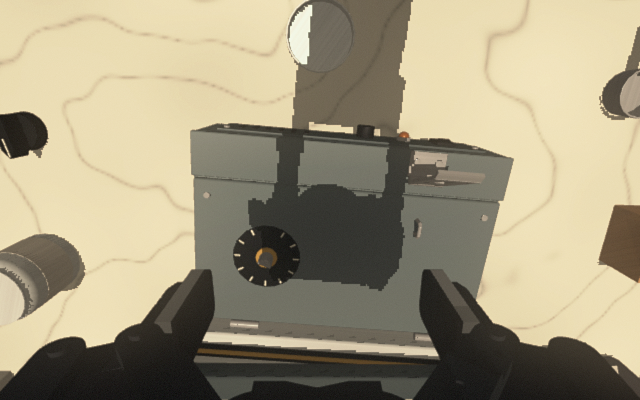

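The wrist view shows the timer dial with its shaft at (266,258), the hasp standing at (410–485, 155–185), the staple at (417,228), and the box front edge from (193,131) to (512,157).

```bash
python3 - <<'E'
from workcell import optics
from h import *
import pickle
s,im,d=pickle.load(open('pics/w1.pkl','rb'));m=optics.camera_model('wrist')
W=world(m,d,s);z=W[...,2]
ok=(np.abs(z-.09)<.006)&(d>0); ok[:120]=0;ok[338:]=0
mask=cv2.morphologyEx(ok.astype(np.uint8),cv2.MORPH_OPEN,np.ones((3,3)))
cs,_=cv2.findContours(mask,0,1);c=max(cs,key=cv2.contourArea)[:,0]
print('zmed',np.median(z[ok]))
# edge lines: left edge/right edge/front
P=np.array([ray(m,u,v,.09,s)[:2] for u,v in c.astype(float)])
th=np.deg2rad(-4.9);R=np.array([[np.cos(th),-np.sin(th)],[np.sin(th),np.cos(th)]])
L=(P-[.603,.045])@R
for n,sel,ax in [('right',(abs(L[:,1]+.15)<.012)&(abs(L[:,0])<.09),1),('left',(abs(L[:,1]-.15)<.012)&(abs(L[:,0])<.09),1),('front',(abs(L[:,0]+.1)<.012)&(abs(L[:,1])<.14),0)]:
    q=P[sel]; 
    if len(q)<10: print(n,len(q));continue
    vx,vy,x0,y0=cv2.fitLine(q.astype(np.float32),cv2.DIST_HUBER,0,.01,.01).ravel()
    print(n,len(q),np.rad2deg(np.arctan(vy/vx)),x0,y0, 'local',np.median(L[sel][:,ax]))
# hasp points
sel=(z>.1)&(d>0);sel[:140]=0;sel[200:]=0;sel[:,:395]=0;sel[:,500:]=0
Q=(W[sel][:,:2]-[.603,.045])@R; H=np.c_[Q,W[sel][:,2]]
print(len(H),H.min(0),H.max(0)); 
# shaft tip
sel=(z>.105)&(z<.116)&(d>0);sel[:240]=0;sel[280:]=0;sel[:,:245]=0;sel[:,290:]=0
v,u=np.nonzero(sel);print('tip',len(u),u.mean(),v.mean(),W[sel].mean(0),ray(m,u.mean(),v.mean(),.11,s))
# staple
sel=(z>.094)&(d>0);sel[:215]=0;sel[245:]=0;sel[:,:405]=0;sel[:,435:]=0
print('staple',sel.sum(),W[sel].min(0),W[sel].max(0),W[sel].mean(0))
x,y,w,h=225,220,80,70;a=cv2.resize(im[y:y+h,x:x+w,::-1],None,fx=8,fy=8,interpolation=cv2.INTER_CUBIC);cv2.imwrite('pics/w1s.png',a)
x,y,w,h=390,130,120,110;a=cv2.resize(im[y:y+h,x:x+w,::-1],None,fx=5,fy=5,interpolation=cv2.INTER_CUBIC);cv2.imwrite('pics/w1h.png',a)
E
```

```text
zmed 0.0891522011577548
right 109 -5.043519 0.5767128 -0.09814032 local -0.14485215878792
left 116 -5.0392485 0.6073715 0.19267908 local 0.14749327121921
front 0
806 [-0.10256279  0.05385004  0.10027129] [-0.07597067  0.0888547   0.16974653]
tip 113 264.646017699115 262.0973451327434 [ 0.60857647 -0.02834762  0.10805648] [ 0.60759373 -0.02804173  0.11      ]
staple 84 [0.57031863 0.11560585 0.09432477] [0.58677321 0.12114536 0.1049249 ] [0.57787961 0.11827079 0.10131759]
```

View pics/w1s.png

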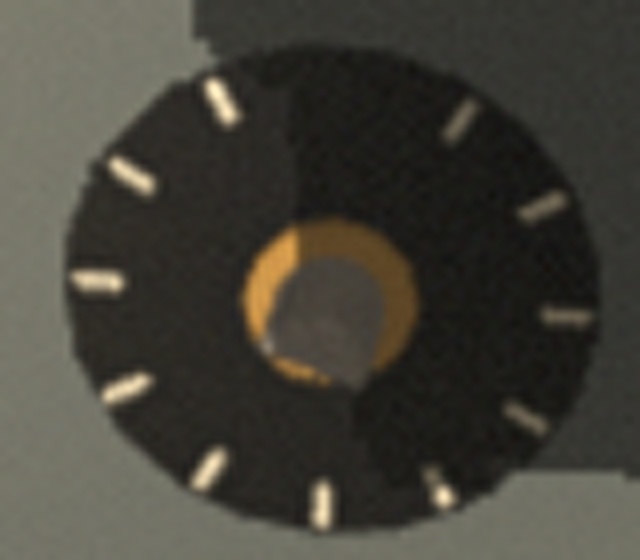

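View pics/w1h.png

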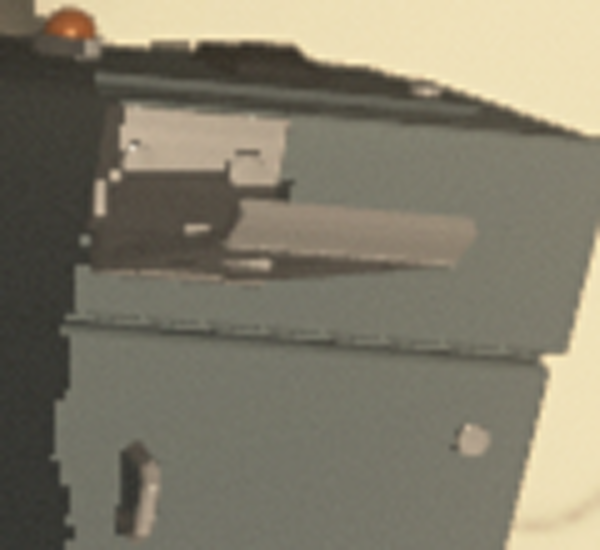

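```bash
cat >> h.py <<'E'
TH=np.deg2rad(-5.04);O=np.array([.5955,.0473])
RS=np.array([[np.cos(TH),-np.sin(TH)],[np.sin(TH),np.cos(TH)]])
def S(x,y): return O+RS@np.array([x,y])
E
python3 - <<'E'
from workcell import r, command_gripper, optics
from h import *
q=down(np.pi/2+TH)
command_gripper(0.0,30)
def P(x,zb): return [*S(-.072+x,.070),.0945+zb+r.tip_extent]
def show(n): s=r.read_state();print(n,round(s['time_s'],2),np.round(s['eef_pos'],4),np.round(s['contact_force'],2))
show('closed')
r.reach(P(-.075,.10),q); r.move_straight(P(-.075,.045),speed=.15,max_force=15);show('behind')
print(r.move_straight(P(-.001,.045),speed=.08,max_force=15));show('B')
print(r.move_straight(P(.024,.045),speed=.08,max_force=15));show('C')
print(r.move_straight(P(.039,.032),speed=.08,max_force=15));show('D')
print(r.move_straight(P(.034,.06),speed=.15))
print(r.move_straight(P(.073,.055),speed=.15,max_force=15));show('E')
print(r.move_straight(P(.073,-.005),speed=.05,max_force=8));show('F')
for n in ['scene']:
    im,d=optics.get_image(n);a=im[180:300,280:400,::-1];cv2.imwrite(f'pics/{n}1.png',cv2.resize(a,None,fx=5,fy=5,interpolation=cv2.INTER_CUBIC))
E
```

```text
closed 3.03 [0.53 0.02 0.3 ] [0.33 0.11 0.39]
behind 4.22 [0.4564 0.1293 0.1653] [-0.04  0.32  0.12]
False
B 5.29 [0.5286 0.1235 0.1645] [-0.28 -0.3  -0.19]
False
C 5.76 [0.5536 0.1212 0.1643] [-0.92 -0.28 -0.32]
False
D 6.16 [0.5687 0.1198 0.1508] [0.08 0.54 0.42]
False
False
E 6.91 [0.6019 0.1168 0.1732] [-0.37  1.11 -0.15]
True
F 7.42 [0.6044 0.1169 0.1608] [ 1.46 -0.86  1.07]
```

View pics/scene1.png

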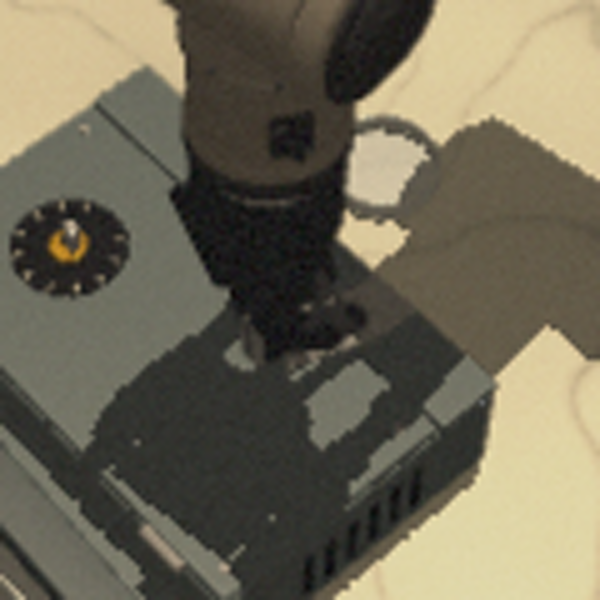

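The stop came early, with the tip about 41 mm above the pin, so it was only the strap's end or a transient. I continue down.

```bash
python3 - <<'E'
from workcell import r, command_gripper, optics
from h import *
def P(x,zb): return [*S(-.072+x,.070),.0945+zb+r.tip_extent]
def show(n): s=r.read_state();print(n,round(s['time_s'],2),np.round(s['eef_pos'],4),np.round(s['contact_force'],2))
show('0')
for k in range(3):
    h=r.move_straight(P(.073,-.006),speed=.04,max_force=18);show(h)
    if r.read_state()['eef_pos'][2]<.124: break
im,d=optics.get_image('scene');a=im[180:300,280:400,::-1];cv2.imwrite(f'pics/scene2.png',cv2.resize(a,None,fx=5,fy=5,interpolation=cv2.INTER_CUBIC))
E
```

```text
0 7.47 [0.6041 0.1169 0.161 ] [ 1.18 -0.49  0.48]
True 8.42 [0.6028 0.117  0.122 ] [-4.22 -0.66 12.29]
```

View pics/scene2.png

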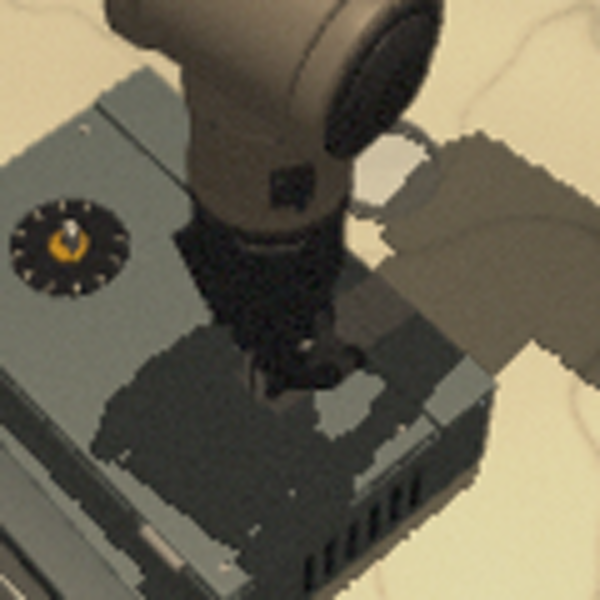

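```bash
python3 - <<'E'
from workcell import r, command_gripper, optics
from h import *
import pickle
p=r.read_state()['eef_pos'];r.move_straight([p[0],p[1],.2],speed=.2)
r.reach([.585,-.02,.25],down(np.pi/2+TH))
r.hold(.2)
s=r.read_state(); im,d=optics.get_image('wrist')
pickle.dump((s,im,d),open('pics/w2.pkl','wb'));m=optics.camera_model('wrist')
cv2.imwrite('pics/w2.png',im[:,:,::-1]); print(s['time_s'],s['eef_pos'])
W=world(m,d,s);z=W[...,2]
sel=(z>.104)&(z<.114)&(np.hypot(W[...,0]-.607,W[...,1]+.028)<.014)
cs,_=cv2.findContours(cv2.morphologyEx(sel.astype(np.uint8),cv2.MORPH_CLOSE,np.ones((3,3))),0,1)
c=max(cs,key=cv2.contourArea);print(cv2.boundingRect(c),z[sel].mean())
x,y,w,h=cv2.boundingRect(c);x-=20;y-=20;w+=40;h+=40
pickle.dump((c,x,y),open('pics/c.pkl','wb'))
cv2.imwrite('pics/w2s.png',cv2.resize(im[y:y+h,x:x+w,::-1],None,fx=8,fy=8,interpolation=cv2.INTER_CUBIC))
E
```

```text
9.8583 [ 0.58483967 -0.0186039   0.24889101]
(296, 223, 18, 14) 0.10824496871515446
```

View pics/w2.png

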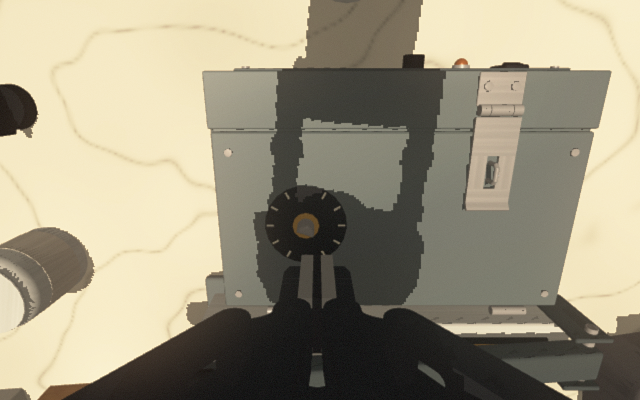

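View pics/w2s.png

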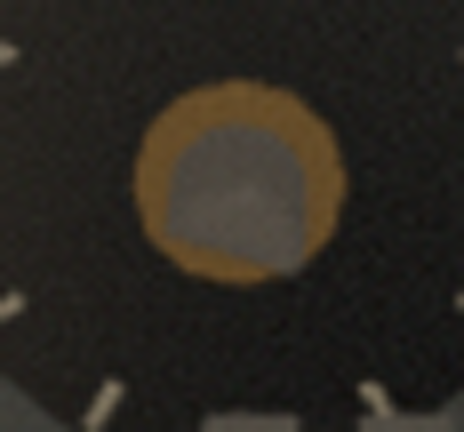

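The hasp lies flat with the staple through its slot at (492,172). The shaft is at (305,228), and its flat edge runs from (165,232) to (300,275) in the zoom.

```bash
python3 - <<'E'
from workcell import optics
from h import *
import pickle
s,im,d=pickle.load(open('pics/w2.pkl','rb'));m=optics.camera_model('wrist')
c,x0,y0=pickle.load(open('pics/c.pkl','rb'))
sub=im[y0:y0+54,x0:x0+58]
big=cv2.resize(sub,None,fx=8,fy=8,interpolation=cv2.INTER_CUBIC)
hsv=cv2.cvtColor(big,cv2.COLOR_RGB2HSV)
mk=((hsv[...,1]<75)&(hsv[...,2]>60)).astype(np.uint8)
cs,_=cv2.findContours(mk,0,1);cc=[k for k in cs if cv2.pointPolygonTest(k,(235,200),False)>0]
k=cc[0][:,0];print(len(cc),cv2.contourArea(cc[0]),cv2.boundingRect(cc[0]))
out=big[:,:,::-1].copy();cv2.drawContours(out,cc,-1,(0,255,0),1);cv2.imwrite('pics/w2c.png',out)
def px(p): return x0+(p[0]+.5)/8-.5, y0+(p[1]+.5)/8-.5
# lower edge points: between x 175..285, max y per column
pts=np.array([[x,k[k[:,0]==x][:,1].max()] for x in range(178,286) if (k[:,0]==x).any()])
for zz in (.110,.1084):
  Q=np.array([ray(m,*px(p),zz,s)[:2] for p in pts])
  vx,vy,a,b=cv2.fitLine(Q.astype(np.float32),cv2.DIST_HUBER,0,.01,.01).ravel()
  n=np.array([abs(vy),-abs(vx)*0]);n=np.array([-vy,vx]);n*=np.sign(n[0])
  print(zz,'normal deg',np.rad2deg(np.arctan2(n[1],n[0])),'on line',a,b)
  L=ray(m,*px((k[:,0].min(),220)),zz,s)[:2];R_=ray(m,*px((k[:,0].max(),220)),zz,s)[:2]
  print('L,R',L,R_,np.linalg.norm(R_-L))
  t=np.array([-n[1],n[0]]);mid=((L+R_)/2)
  # axis: along line coordinate from mid of sides, normal distance 1.5 inside
  ax=np.array([a,b]);ax=ax+t*((mid-ax)@t)-n*.0015;print('axis',ax,'sealer',RS.T@(ax-O))
W=world(m,d,s);z=W[...,2]
# staple & pin check, dial circle by depth: use orange collar
h2=cv2.cvtColor(im,cv2.COLOR_RGB2HSV);o=(h2[...,1]>110)&(h2[...,0]<25)&(h2[...,2]>60);o[:205]=0;o[245:]=0;o[:,:285]=0;o[:,325:]=0
v,u=np.nonzero(o);print('collar',u.min(),u.max(),v.min(),v.max(),W[o][:,2].mean(),ray(m,(u.min()+u.max())/2,(v.min()+v.max())/2,W[o][:,2].mean(),s))
# box edges
ok=(np.abs(z-.09)<.005)&(d>0);ok[:60]=0;ok[300:]=0
for nm,f in (('R',np.min),('L',np.max)):
  P=[]
  for v in range(90,260,4):
    u=np.nonzero(ok[v])[0]; 
    if len(u): P.append(ray(m,f(u)-.5*(1 if nm=='R' else -1),v,.09,s)[:2])
  Q=(np.array(P)-O)@RS;print(nm,np.median(Q[:,1]),np.polyfit(Q[:,0],Q[:,1],1))
P=[]
for u in list(range(215,270,4))+list(range(530,600,4)):
    v=np.nonzero(ok[:,u])[0]; P.append(ray(m,u,v.min()-.5,.09,s)[:2])
Q=(np.array(P)-O)@RS;print('front',np.median(Q[:,0]),np.polyfit(Q[:,1],Q[:,0],1))
E
```

```text
1 14500.0 (168, 128, 136, 146)
0.11 normal deg -24.251863 on line 0.61116624 -0.030523764
L,R [ 0.60773154 -0.03548756] [ 0.60886662 -0.02252883] 0.013008347652174727
axis [ 0.60988246 -0.02972152] sealer [ 0.02109329 -0.07546021]
0.1084 normal deg -24.241604 on line 0.6118103 -0.03064021
L,R [ 0.60835413 -0.03563507] [ 0.60949631 -0.02259524] 0.013089761635324887
axis [ 0.61052717 -0.0298365 ] sealer [ 0.02174561 -0.0755181 ]
collar 293 318 213 238 0.09471544580586892 [ 0.61035215 -0.02924217  0.09471545]
R -0.14739347321483703 [-0.04958577 -0.14568878]
L 0.14628540069621013 [0.01408144 0.14564901]
front -0.09787247257952711 [-0.00462137 -0.09737385]
```

View pics/w2c.png

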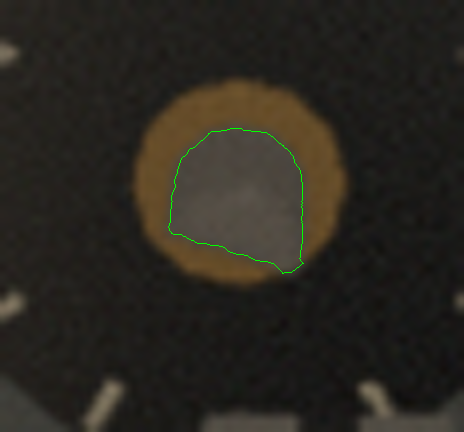

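```bash
python3 - <<'E'
from workcell import r, command_gripper, optics
from h import *
import pickle
r.reach([.47,-.297,.19],down(np.pi/2+TH))
command_gripper(.06,60); r.hold(.15)
s=r.read_state(); im,d=optics.get_image('wrist')
pickle.dump((s,im,d),open('pics/w3.pkl','wb'));m=optics.camera_model('wrist')
cv2.imwrite('pics/w3.png',im[:,:,::-1]); print(s['time_s'],s['eef_pos'],s['joint_positions'])
W=world(m,d,s);z=W[...,2]
near=(np.hypot(W[...,0]-.495,W[...,1]+.306)<.05)&(d>0)
top=near&(z>.033)&(z<.045)
print(top.sum(),W[top].mean(0) if top.any() else '')
ys,xs=np.nonzero(near);x,y=xs.min(),ys.min();w,h=min(xs.max()-x,160),min(ys.max()-y,140)
print(x,y,w,h)
cv2.imwrite('pics/w3s.png',cv2.resize(im[y:y+h,x:x+w,::-1],None,fx=4,fy=4,interpolation=cv2.INTER_CUBIC))
E
```

```text
11.825 [ 0.46998966 -0.2970531   0.19002083] [-7.01489356e-01  4.57902680e-01  1.53651971e+00 -1.05940086e-05
  1.14711292e+00 -2.18423008e+00]
863 [ 0.49537809 -0.31168571  0.0368777 ]
132 156 160 140
```

View pics/w3.png

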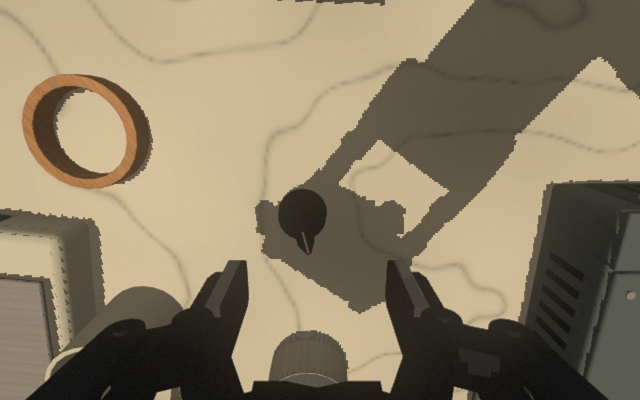

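View pics/w3s.png

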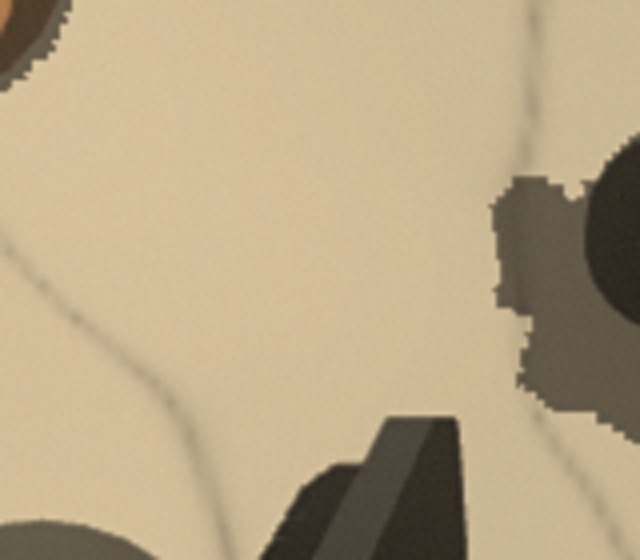

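The knob is at (302,215) with its nose at (308,252), pointing roughly away from the robot. The bar top can be separated by depth.

```bash
python3 - <<'E'
from workcell import optics
from h import *
import pickle
s,im,d=pickle.load(open('pics/w3.pkl','rb'));m=optics.camera_model('wrist')
W=world(m,d,s);z=W[...,2]
near=(np.hypot(W[...,0]-.495,W[...,1]+.306)<.04)&(d>0)
top=(near&(z>.032)).astype(np.uint8)
cs,_=cv2.findContours(top,0,1);c=max(cs,key=cv2.contourArea)[:,0]
v,u=np.nonzero(top)
P=np.array([ray(m,a,b,.038,s)[:2] for a,b in zip(u.astype(float),v)])
mu=P.mean(0);w,V=np.linalg.eigh(np.cov(P.T));ax=V[:,1]*np.sign(V[0,1])
t=(P-mu)@ax;n=(P-mu)@V[:,0]
print('deg',np.rad2deg(np.arctan2(ax[1],ax[0])),'len',t.min(),t.max(),'wid',n.min(),n.max(),np.ptp(t),np.ptp(n))
print('axis guess', mu+ax*(t.max()-.026), mu+ax*(t.min()+.020), 'z',np.percentile(z[top>0],[5,50,95]))
# skirt
sk=(near&(z>.010)&(z<.02));vv,uu=np.nonzero(sk);print('skirt',len(uu),uu.min(),uu.max(),vv.min(),vv.max(),np.median(z[sk]))
al=near&(z>.006);vv,uu=np.nonzero(al)
cs,_=cv2.findContours(al.astype(np.uint8),0,1);cc=max(cs,key=cv2.contourArea)[:,0]
# white line
sub=im[190:270,260:345];cv2.imwrite('pics/w3k.png',cv2.resize(np.clip(sub[:,:,::-1].astype(float)*2,0,255).astype(np.uint8),None,fx=7,fy=7,interpolation=cv2.INTER_CUBIC))
b=cv2.resize(np.dstack([top*255]*3)[190:270,260:345],None,fx=7,fy=7,interpolation=0);cv2.imwrite('pics/w3m.png',b)
E
```

```text
deg 1.3372757353190066 len -0.12499957028212028 0.07913906333981426 wid -0.10438040134791557 0.1095260444728554 0.20413863362193452 0.21390644582077095
axis guess [ 0.65197257 -0.33591664] [ 0.49387701 -0.33960724] z [0.03636989 0.2068684  0.24287378]
skirt 964 278 325 192 238 0.0149328236595129
```

View pics/w3k.png

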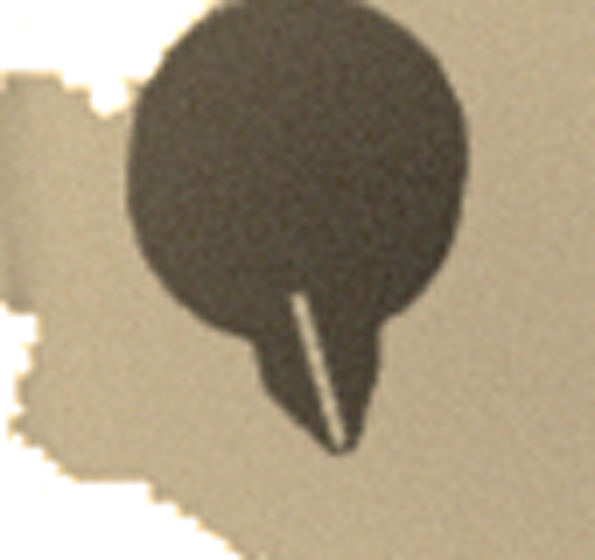

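View pics/w3m.png

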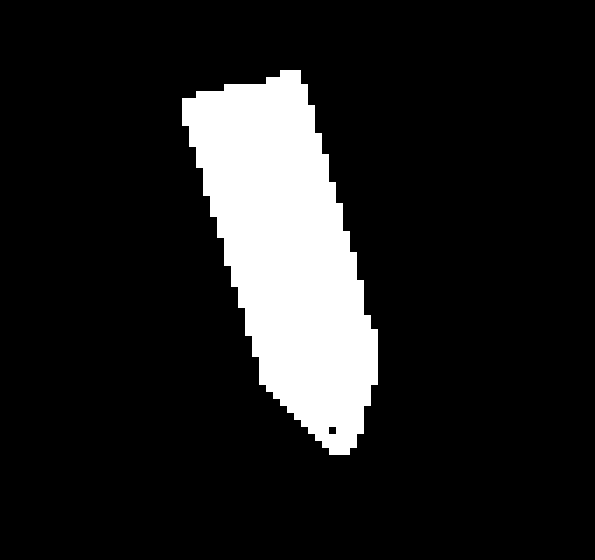

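```bash
python3 - <<'E'
from workcell import optics
from h import *
import pickle
s,im,d=pickle.load(open('pics/w3.pkl','rb'));m=optics.camera_model('wrist')
W=world(m,d,s);z=W[...,2]
near=(np.hypot(W[...,0]-.495,W[...,1]+.306)<.04)&(d>0)
top=(near&(z>.032)&(z<.045)).astype(np.uint8);n_,lab,st,_=cv2.connectedComponentsWithStats(top);top=lab==1+np.argmax(st[1:,4])
v,u=np.nonzero(top)
P=np.array([ray(m,a,b,.038,s)[:2] for a,b in zip(u.astype(float),v)])
mu=P.mean(0);w,V=np.linalg.eigh(np.cov(P.T));ax=V[:,1]*np.sign(V[0,1]);nn=np.array([-ax[1],ax[0]])
t=(P-mu)@ax;n=(P-mu)@nn
print('deg',np.rad2deg(np.arctan2(ax[1],ax[0])),np.ptp(t),np.ptp(n),'nmid',(n.max()+n.min())/2)
print('axis', mu+ax*(t.max()-.026)+nn*(n.max()+n.min())/2, mu+ax*(t.min()+.020)+nn*(n.max()+n.min())/2)
# white line
g=cv2.cvtColor(im,cv2.COLOR_RGB2GRAY);e=cv2.erode(top.astype(np.uint8),np.ones((3,3)))
k=(e>0)&(g>45);k2=(e>0);print(np.percentile(g[e>0],[10,50,90,97]))
v,u=np.nonzero((e>0)&(g>np.median(g[e>0])+20));
L=np.array([ray(m,a,b,.038,s)[:2] for a,b in zip(u.astype(float),v)]).astype(np.float32)
vx,vy,a,b=cv2.fitLine(L,cv2.DIST_HUBER,0,.01,.01).ravel();print('line deg',np.rad2deg(np.arctan(vy/vx)),len(L),a,b)
# skirt circle: contour of whole knob mask at the upper half (image), plane z=.016 (top rim far side?) 
al=(near&(z>.008)&(z<.05)).astype(np.uint8);cs,_=cv2.findContours(al,0,1);c=max(cs,key=cv2.contourArea)[:,0]
for zz in (.016,.0):
  Q=np.array([ray(m,p[0],p[1],zz,s)[:2] for p in c.astype(float)])
  ctr=mu+ax*(t.max()-.026);a=Q-ctr
  print(zz,[ (np.round(np.percentile(a[:,i],[0,100]),4)).tolist() for i in (0,1)])
mt=optics.camera_model('top');f=np.load('pics/top0.npz');Wt=world(mt,f['d'])
k=(np.hypot(Wt[...,0]-.495,Wt[...,1]+.306)<.04)&(Wt[...,2]>.03);print('top cam bar',k.sum(),Wt[k].mean(0), 'mu',mu)
k=(np.hypot(Wt[...,0]-.609,Wt[...,1]+.03)<.02)&(Wt[...,2]>.103);print('top cam shaft',k.sum(),Wt[k].mean(0))
E
```

```text
deg 9.168856431116524 0.047002444089657903 0.014409157634946927 nmid 4.463021264416566e-06
axis [ 0.49472098 -0.31157611] [ 0.49373134 -0.31173585]
[35. 39. 45. 82.]
line deg 9.143543 41 0.50846916 -0.30962527
0.016 [[-0.0223, 0.0361], [-0.0209, 0.0206]]
0.0 [[-0.0179, 0.0436], [-0.0232, 0.0206]]
top cam bar 82 [ 0.49678515 -0.31215923  0.03729068] mu [ 0.49474987 -0.31157597]
top cam shaft 15 [ 0.60955384 -0.0303564   0.10814445]
```

```bash
python3 - <<'E'
from workcell import r, command_gripper, optics
from h import *
import pickle
q=down(np.deg2rad(99.15));K=[.4942,-.3117]
def show(n): s=r.read_state();print(n,round(s['time_s'],2),np.round(s['eef_pos'],4),np.round(s['contact_force'],2),s['grip_width'])
r.reach([*K,.10],q); command_gripper(.045,60)
print(r.move_straight([*K,.0425],q,speed=.1,max_force=10)); show('down')
command_gripper(.0,60); show('grip')
p=r.read_state()['eef_pos'];r.move_straight([p[0],p[1],.16],speed=.15);show('lift')
r.hold(.15)
s=r.read_state(); im,d=optics.get_image('wrist');pickle.dump((s,im,d),open('pics/w4.pkl','wb'))
cv2.imwrite('pics/w4.png',im[:,:,::-1])
a=im[210:310,250:390,::-1].astype(float)*2;cv2.imwrite('pics/w4k.png',cv2.resize(np.clip(a,0,255).astype(np.uint8),None,fx=5,fy=5,interpolation=cv2.INTER_CUBIC))
E
```

```text
False
down 13.37 [ 0.4945 -0.3119  0.0428] [-0.12 -0.28  0.47] 0.04483330445398893
grip 13.75 [ 0.4946 -0.3121  0.0434] [0.09 0.51 4.63] 0.012576126075136132
lift 14.68 [ 0.4941 -0.3116  0.1589] [-0.77  0.13 -0.71] 0.012614959843966952
```

View pics/w4k.png

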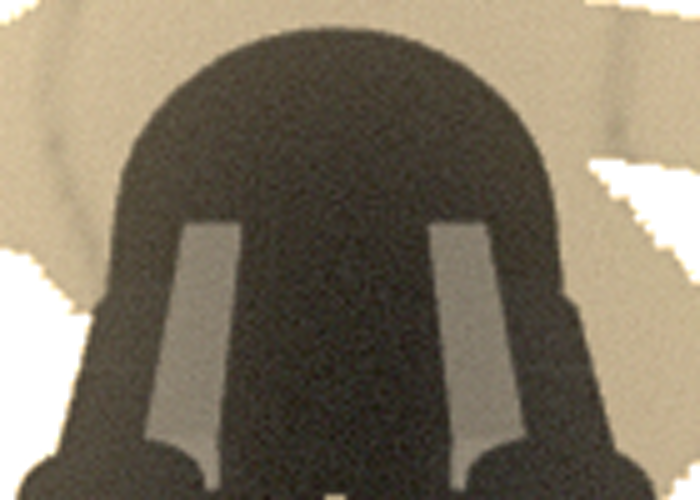

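The knob is held squarely between the pads, with its round skirt in view. I check its position in the tool frame from the skirt rim.

```bash
python3 - <<'E'
from workcell import optics
from h import *
import pickle
s,im,d=pickle.load(open('pics/w4.pkl','rb'));m=optics.camera_model('wrist')
T=np.array(m['tool_from_camera']);C=cloud(m,d)@T[:3,:3].T+T[:3,3]
X=C.copy();near=(d>0)&(np.hypot(X[...,0],X[...,1])<.035)
sk=near&(X[...,2]>.022)&(X[...,2]<.034);v,u=np.nonzero(sk)
print('skirt top z tool',np.median(X[sk][:,2]),len(u),'expect',.0434-.016)
# rim: topmost boundary pixels of (near & z<.05)
al=near&(X[...,2]<.050)
pts=[]
for c in range(268,366,2):
    r_=np.nonzero(al[:,c])[0]
    if len(r_): pts.append((c,r_.min()-.5))
pts=np.array(pts,float)
from scipy.optimize import least_squares
for zz in (.0274,.0434):   # rim planes (top rim / bottom rim)
    cam=np.c_[(pts[:,0]-m['K'][0,2])/m['K'][0,0],(pts[:,1]-m['K'][1,2])/m['K'][1,1],np.ones(len(pts))]@T[:3,:3].T
    Q=T[:3,3]+cam*((zz-T[2,3])/cam[:,2])[:,None]
    f=least_squares(lambda p:np.hypot(Q[:,0]-p[0],Q[:,1]-p[1])-p[2],[0,0,.022],loss='soft_l1',f_scale=.0005)
    g=least_squares(lambda p:np.hypot(Q[:,0]-p[0],Q[:,1]-p[1])-.022,[0,0],loss='soft_l1',f_scale=.0005)
    print(zz,f.x,g.x,np.abs(g.fun).mean())
E
```

```text
skirt top z tool 0.02844375139897848 1667 expect 0.0274
0.0274 [0.00575118 0.00018903 0.02068553] [0.00430931 0.00011024] 0.00044066622262897524
0.0434 [-0.00212529  0.00020338  0.02294372] [-0.00103737  0.00019993] 0.0003116419742172696
```

```bash
python3 - <<'E'
from workcell import r, command_gripper, optics
from h import *
import pickle
q=down(np.deg2rad(90-24.2));K=[.6095,-.0295]
def show(n): s=r.read_state();print(n,round(s['time_s'],2),np.round(s['eef_pos'],4),np.round(s['contact_force'],2),np.round(s['torque'],2),s['grip_width'])
r.move_straight([.494,-.3116,.20],speed=.2)
r.reach([*K,.20],q);r.move_straight([*K,.159],q,speed=.1);r.hold(.3);show('above')
print(r.move_straight([*K,.139],q,speed=.02,max_force=6)); show('stop')
r.hold(.2);show('hold')
im,d=optics.get_image('scene');a=im[190:270,260:340,::-1];cv2.imwrite('pics/scene3.png',cv2.resize(a,None,fx=7,fy=7,interpolation=cv2.INTER_CUBIC))
E
```

```text
above 17.26 [ 0.6097 -0.0295  0.1596] [-0.24  0.22 -1.33] [-0.03 -0.01 -0.01] 0.01273870349146822
False
stop 18.41 [ 0.6098 -0.0296  0.1394] [ 2.87 -1.34  2.21] [-0.31 -0.54  0.02] 0.013102274990416956
hold 18.61 [ 0.6098 -0.0297  0.1393] [ 3.63 -1.91  2.07] [-0.34 -0.63 -0.04] 0.01262909125014959
```

View pics/scene3.png

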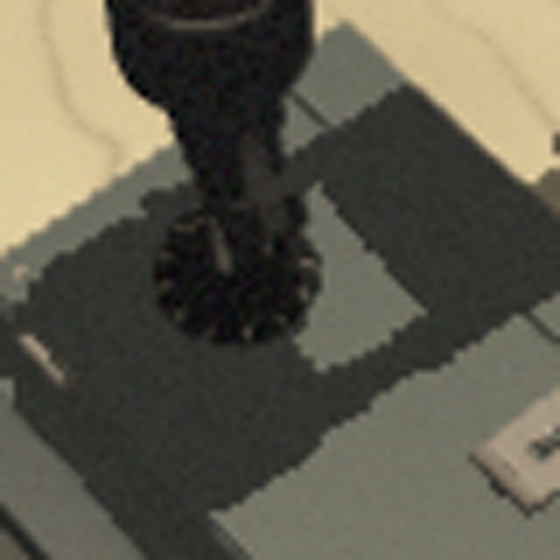

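It went in to TCP z = 0.1393, which is the predicted home height, at about 2 N. I ease the sideways load a little and press in against the spring.

```bash
python3 - <<'E'
from workcell import r, command_gripper, optics
from h import *
q=down(np.deg2rad(90-24.2));K=[.6103,-.0299]
def show(n): s=r.read_state();print(n,round(s['time_s'],2),np.round(s['eef_pos'],4),np.round(s['contact_force'],2),np.round(s['torque'],2),round(s['grip_width'],4));return s
command_gripper(0.0,90)
r.move_straight([*K,.1393],q,speed=.02);r.hold(.2);show('shift')
for z in (.138,.137,.136,.135,.134,.133,.132):
    h=r.move_straight([*K,z],q,speed=.015,max_force=15);r.hold(.25);s=show((z,h))
    if h or s['contact_force'][2]>18: break
E
```

```text
shift 19.32 [ 0.6099 -0.0297  0.1391] [ 0.95 -1.17  2.13] [-0.06 -0.27 -0.01] 0.012
(0.138, False) 19.82 [ 0.61   -0.0298  0.1379] [-0.87  0.62  4.49] [0.03 0.1  0.  ] 0.012
(0.137, False) 20.32 [ 0.6101 -0.0298  0.137 ] [-2.28  2.26  5.28] [0.17 0.39 0.  ] 0.012
(0.136, False) 20.82 [ 0.6101 -0.0298  0.136 ] [-1.7   1.75  5.56] [0.26 0.47 0.01] 0.0121
(0.135, False) 21.32 [ 0.6101 -0.0298  0.1353] [-2.64  0.88  7.57] [ 0.25  0.56 -0.04] 0.0118
(0.134, False) 21.82 [ 0.6102 -0.0298  0.1351] [-5.7   1.13 11.42] [0.26 0.86 0.01] 0.0118
(0.133, False) 22.32 [ 0.6103 -0.0298  0.135 ] [-5.92  1.83 17.44] [0.32 1.24 0.07] 0.0119
(0.132, False) 22.82 [ 0.6103 -0.0298  0.1349] [-8.82  2.   21.76] [ 0.35  1.61 -0.  ] 0.0118
```

```bash
python3 - <<'E'
from workcell import r, command_gripper, optics
from h import *
q=down(np.deg2rad(90-24.2));
def show(n): s=r.read_state();print(n,round(s['time_s'],2),np.round(s['eef_pos'],4),np.round(s['contact_force'],2),np.round(s['torque'],2),round(s['grip_width'],4));return s
r.move_straight([.6100,-.0298,.132],q,speed=.02);r.hold(.3);s=show('adj')
m=optics.camera_model('wrist');im,d=optics.get_image('wrist')
cv2.imwrite('pics/w5.png',im[:,:,::-1])
W=world(m,d,s);T=np.array(m['tool_from_camera']);X=cloud(m,d)@T[:3,:3].T+T[:3,3]
near=(d>0)&(np.hypot(X[...,0],X[...,1])<.030);sk=near&(X[...,2]>.022)&(X[...,2]<.034)
print('skirt top z',np.median(W[sk][:,2]),'tool z',np.median(X[sk][:,2]),sk.sum())
lid=(d>0)&(abs(W[...,2]-.09)<.006);print('lid z',np.median(W[lid][:,2]))
im,d=optics.get_image('scene');cv2.imwrite('pics/scene4.png',im[:,:,::-1]);cv2.imwrite('pics/scene4z.png',cv2.resize(im[180:300,230:400,::-1],None,fx=4,fy=4,interpolation=cv2.INTER_CUBIC))
E
```

```text
adj 23.38 [ 0.6103 -0.0298  0.1349] [-8.59  0.68 21.76] [0.31 1.34 0.09] 0.0117
skirt top z 0.1063061598270223 tool z 0.028550890220363404 1682
lid z 0.08911050206396236
```

View pics/w5.png

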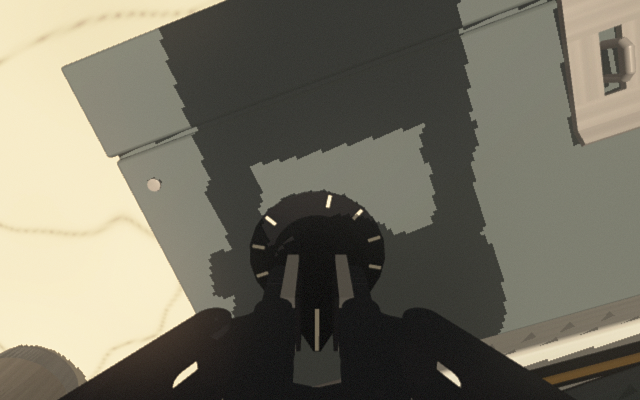

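View pics/scene4z.png

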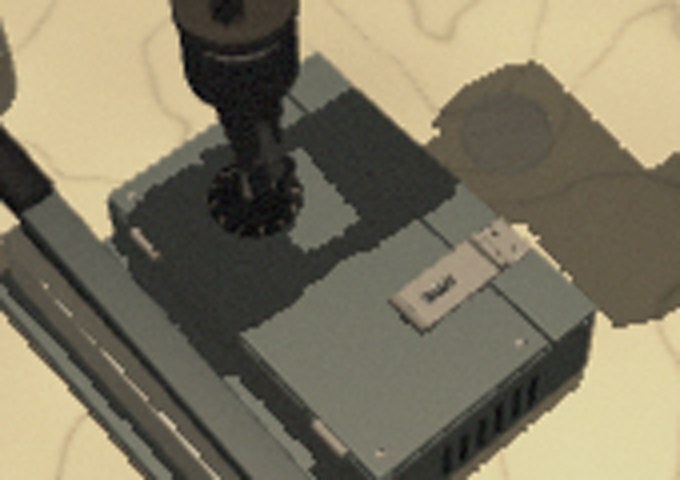

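View pics/scene4.png

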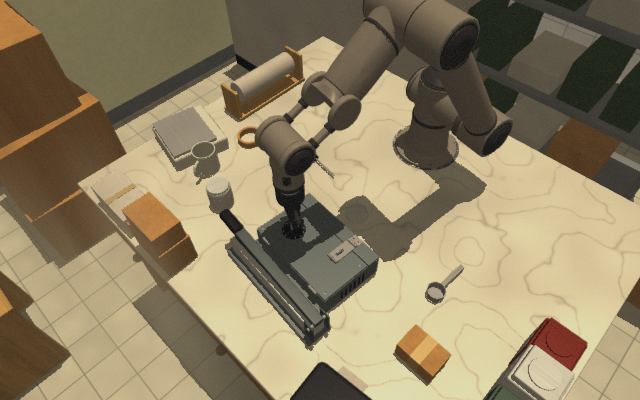

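The skirt sits about 17 mm above the lid (18 expected when fully in, 22 when out). The knob has not slipped in the grip, the hasp is flat over the staple, and the other objects in view haven't moved. I hand in.

```bash
python3 - <<'E'
from workcell import r
s=r.read_state();print(s['time_s'],s['eef_pos'],s['contact_force']);print(r.finish_job())
E
```

```text
23.475 [ 0.61024803 -0.02978412  0.13490186] [-7.38754378  2.25945492 21.05011489]
the job is handed in; nothing more can be done
None
```

I swung the hasp down over the staple, put the knob on the timer shaft and pressed both in to the stop. I handed in at 23.5 s with the hand still holding the knob down. The hand-in reports no verdict.

- **Hasp:** it lies flat with the staple up through its slot in both the wrist and scene pictures. My first downward push stopped early, about 41 mm above the pin, so I carried on until it was flat.
- **Alignment:** the shaft's flat measured at -24.2° in the world frame and the knob's pointer at 9.15°, so I turned the knob by -33.4°. It slid on at about 2 N and reached the predicted home height.
- **Pressed in:** the force then rose to about 7.6 N over roughly 4 mm of travel, followed by a hard stop at hand height 0.1349 m, where I predicted about 0.1354 m. At hand-in the downward push was 21 N against the 8 N spring.
- **Knob height:** the top of the skirt measured about 17 mm above the lid, against 18 mm expected fully in and 22 mm when out. That is 1 mm low, within the stated calibration. The knob had not slipped in the grip.
- **What did not come out clean:** about 8 N of sideways load stayed on the shaft, and my attempt to ease it changed little.
- **Other objects:** those visible in the last scene picture look unmoved, but I checked this by eye only. The arm hides most of the screwdriver and part of the tape roll.

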